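Put the ink away and latch the desk cabinet

TASK

Put the ink away: stand the ink bottle in the square well of the tray that is drawn out of the small wooden cabinet, slide the tray fully home, then swing the cabinet's door shut and press it near its free edge until its spring latch rides over the strike and snaps in, so that the door stays shut by itself when you let go. Work gently: set the bottle down rather than dropping or tipping it, do not slam the door, and never push on it with more than 16 N. Leave the rubber stamp, the spectacles and the stapler where they are.

Things in the scene. Friction and masses are not known exactly. Their poses are not given: they have to be found in the camera images.
- cabinet: Small light-wood desk cabinet, fixed, 210 mm wide (y), 175 deep (x), 102 high. Origin: centre of its underside; x runs from its open front to its back, y to its left, z up. Walls' front edges at x = -0.086 and -0.090; opening 190 mm wide. The top board begins only at x = -0.050, so tray and door are reached from above. A brown notebook lies on top (up to z = 0.119, from x = -0.035 back).
- tray (a joint): Tray of the cabinet, slides along the cabinet's x: 0 m = fully home (firm stop), up to 0.125 = drawn out toward -x. Friction about 1 N; stays where it is left. 152 mm wide, 135 mm deep, walls up to 44 mm above the table. The door cannot shut while it is out.
- tray_well (a point): Centre of the floor of the bottle's well (front right of the tray), moves with the tray; axes as the cabinet's. The well is 62 mm square, sides along the cabinet's x and y, floor 22 mm above the table, walls 17 to 22 mm high. The tray's other half holds an eraser, a sharpener and a clip, fixed, lower than the walls.
- tray_tab (a point): Middle of the front (-x) face of the upright wooden finger tab on the tray's front, 5 mm below its top; push the tray home here. Tab 30 mm wide (y), 6 mm thick, top 85 mm above the table. Axes as the cabinet's, moves with the tray.
- door (a joint): Cabinet door, hinged upright at its left (+y) front edge: 0 rad = in the plane of the front, grows to 2.1 as it opens toward -x; at angle a it points from the hinge along (-sin a, -cos a) in cabinet x, y. Friction 0.03 N m. Latched it reads -0.045 to 0.058: the strike sits on slots, its depth differs by 18 mm and is not measured. Let go unlatched it is pushed out beyond 0.068.
- door_hinge (a point): Point on the door's hinge axis in the plane of its outer face, 58 mm above the table; axes turn with the door: -y along it from the hinge to the free edge, -x out of its outer face. Panel 187 mm long, 16 thick, 16 to 101 mm above the table. A brass knob 18 mm across stands 20 mm out of the outer face, 166 mm from the hinge, 42 mm above the table.
- door_push (a point): Best place to push: on the door's outer face, 150 mm from the hinge, 80 mm above the table; axes as the door's. Near the end a spring buffer pushes back (2 to 4 N); then the sloped sprung tongue in the free edge rides over the brass strike for 7 to 8 mm, up to 7 to 11 N here, and drops in: the force jumps down, and 1 to 3 mm farther is a firm stop. Stop at 12 to 15 N: only the stop gives that.
- ink_bottle: Dark blue square ink bottle, 49 x 49 mm, 36 mm high to the shoulder, with a round black cap 32 mm across, from 42 to 57 mm above its base: grip the cap from above, fingertips above the shoulder. Loose, 0.1 to 0.2 kg. Origin: centre of its underside; x and y along its sides, z up.
- rubber_stamp: Bystander: wooden rubber stamp with a turned handle, 25 x 56 x 66 mm, standing loose on the table. Origin: centre of its underside.
- spectacles: Bystander: brown spectacles, 141 x 142 x 42 mm, lying loose. Origin: centre of the underside.
- stapler: Bystander: green stapler, 159 x 38 x 43 mm, standing loose. Origin: centre of the underside.
There are look-alikes about, which are no part of the job. There is more than one size of the ink_bottle; the job needs the middle-sized.

How it is judged:
On the way, in this order (a step that is already met when the one before it is completed fails the run):
1. the ink bottle stands in its well and has been let go (x of ink_bottle in the frame of tray_well between -0.012 and 0.012 m and y of ink_bottle in the frame of tray_well between -0.012 and 0.012 m and z of ink_bottle in the frame of tray_well between -0.006 and 0.006 m and angle between ink_bottle's own z axis and vertical below 0.1 rad and contact force between the fingers and ink_bottle below 0.2 N and linear speed of ink_bottle below 0.02 m/s), for 0.2 s.
2. the tray is fully home with the bottle standing in its well (value of joint tray below 0.006 m and x of ink_bottle in the frame of tray_well between -0.012 and 0.012 m and y of ink_bottle in the frame of tray_well between -0.012 and 0.012 m and z of ink_bottle in the frame of tray_well between -0.006 and 0.006 m and angle between ink_bottle's own z axis and vertical below 0.1 rad), for 0.2 s.
At the end, for the whole second after the job is handed in: The door is latched and at rest by itself (door joint under 0.063 rad; unlatched it is pushed out beyond 0.068), the tray is home (within 6 mm) and the ink bottle stands upright (within 0.1 rad) in its well (within 12 mm of its centre, on its floor), at rest (all of step 2 and value of joint door below 0.063 rad and velocity of joint door between -0.05 and 0.05 rad/s and linear speed of ink_bottle below 0.02 m/s); the robot touches nothing.
It fails at once if the door is pushed with more than 16 N (contact force between any of the arm, the fingers and door above 16 N).
It fails at once if the door is slammed: it comes up to the latch (0.11 to 0.3 rad) closing faster than 1.2 rad/s (value of joint door between 0.11 and 0.3 rad and velocity of joint door below -1.2 rad/s).
It fails at once if the bottle is dropped or rammed into the tray (more than 25 N between them) (contact force between ink_bottle and tray above 25 N).
It fails at once if the bottle is tipped over (more than 0.6 rad) (angle between ink_bottle's own z axis and vertical above 0.6 rad).
It fails at once if the rubber stamp, the spectacles or the stapler is moved more than 20 mm (distance of any of rubber_stamp, spectacles, stapler from where it was at the start of the episode above 0.02 m).
It also fails if it takes over 69 s, if anything falls off the work surface, if the arm or the gripper's body presses on something with over 40 N, if the wrist force passes 120 N, or if a joint passes its speed limit or range.

ROBOT

A 7-joint arm with a two-finger parallel gripper is mounted at the origin on a cart in front of the work surface, level with it; the furniture and walls round the work are solid. World frame = base frame: x ahead of the robot, y to its left, z up, the work surface at z = 0. Lengths are in m, angles in rad, forces in N, time in s.
With the tool pointing down it reaches from about 0.375 to 0.925 m from the base axis. Payload 3.1 kg.
Tool frame: the origin (TCP) lies at the very end of the fingers, on their centre line; the grasp point (between the pads) lies 19 mm behind it; z points along the fingers, y is the line along which they close (so a half turn about z gives the same grasp; the last joint's range is limited). The gripper opens to 85 mm and grips with 20 to 120 N. Pads are 22 mm wide; open, the fingers measure 114 mm over their backs; the gripper's body (76 mm by 85 mm) begins 54 mm behind the grasp point. The pads swing forward as they close: fully open they stand 13 mm farther back than shut.
Start: joints at [-1.382, 0.383, 0.044, 1.598, -0.018, 1.161, -0.05], TCP at [0.184, 0.623, 0.231] pointing down, gripper open.
Joint ranges: [-2.61, 2.61], [-0.41, 2.15], [-1.48, 1.57], [0, 2.5], [-1.57, 4.71], [0.05, 1.97], [-2.85, 2.85]. Speed limits (rad/s): [2.79, 2.79, 3.14, 3.14, 3.14, 3.14, 3.14].

INTERFACE

Orientations are given as [roll, pitch, yaw] about the fixed x, y, z axes, in that order (R = Rz(yaw) Ry(pitch) Rx(roll)).
In Python, from rig import robot, vision, close_job gives the robot as it stands.
- The arm moves only by the shell command python3 -m inch 'ROWS' [FORCE]. ROWS is a JSON object of lists of equal length, an entry for each row: "linear": the shift along the world's x, y, z in mm, a list of three; "yaw": the turn about the world's z in rad; "jaw": the finger opening in mm, from 0 to 85.4. In form: {"linear": [[dx, dy, dz], ...], "yaw": [yaw, ...], "jaw": [jaw, ...]}. A call has 1 to 12 rows; each row is the pose to reach, as a shift and turn from the pose commanded when the call began; what a row does not reach only later rows make up. A row lasts 1/12 s, in which the tool goes at most 41.7 mm and 7.16 degrees, less where a joint would pass 70% of its speed; a pose out of reach is approached as far as the arm can. A call with a gripper value outside its range is refused whole. The fingers move at their own pace and stop on an object; FORCE is the grip in N (left out, the last holds). Time passes only in rows, so rows that repeat a pose let the fingers close. It gives the time, the measured TCP pose, the force, the opening and the grip force at its end, in the units of the state.
- robot.state(): the state, without advancing time (a new reading comes with each control period).
- vision.grab_frame(name): name is "side" or "top"; returns (picture, depth): 480x640x3 uint8, blue, green, red; 480x640 float32, m along the optical axis (not along the pixel's ray), 0 where there is no reading.
- vision.camera_model(name): a dict with "fov_y" (degrees; the focal length in pixels is half the picture's height over the tangent of half this angle, whatever the lens; pixels are square), "cx", "cy" (the principal point, pixels), "dist" ([k1, k2, p1, p2, k3] as OpenCV has them; the pictures are not rectified), "R" (3x3) and "t" (3): a world point X has camera coordinates R X + t. Camera axes: x right, y down, z forward; pixel columns grow to the right and rows downward; lengths in m; the calibration is good to about 2 mm. A picture is of the moment at which its call begins. camera_model takes no time and is no camera call.
- close_job(): hands the job in; it is judged then, once.
The state is a dict: "time": time; "q": joint angles; "dq": joint speeds; "joint_efforts": joint torques, N m; "position": TCP position; "tool_rot": TCP orientation; "force": force on the tool from outside, world axes, zero at the start; "torque": the same for the moment, N m; "gripper_width": finger opening in m; "grasp_force": force on a finger pad.
Only numpy, scipy, OpenCV 4.12 (cv2) and the standard library are available. Lean on these libraries where they do the work, as an engineer would, in place of code of your own. Each camera call takes 0.05 s, during which the arm holds its last target. There are 200 camera calls.

## Working session

There is one attempt and no reset: what is moved stays moved. The work goes in short steps, Python scripts to look and compute and a shell command to move; the robot and the scene stay as the last step left them, time stands still between calls to the robot, and variables do not carry over. Pictures are saved under pics/ and viewed, at most 13 in all, crops included, and the job is handed in when it is done.

```bash
mkdir -p pics
cat > h.py <<'E'
import numpy as np,cv2
from rig import robot,vision
def model(n):
    m=vision.camera_model(n); f=240/np.tan(np.radians(m["fov_y"])/2)
    return np.array([[f,0,m["cx"]],[0,f,m["cy"]],[0,0,1]]),np.array(m["dist"],float),np.array(m["R"]),np.array(m["t"])
def ray(n,px):
    K,d,R,t=model(n); u=cv2.undistortPoints(np.array(px,float).reshape(-1,1,2),K,d).reshape(-1,2)
    return -R.T@t,(np.c_[u,np.ones(len(u))])@R
def onz(n,px,z):
    c,r=ray(n,px); return c+r*((z-c[2])/r[:,2])[:,None]
def cloud(n,D):
    v,u=np.mgrid[0:480,0:640]; c,r=ray(n,np.c_[u.ravel(),v.ravel()])
    return (c+r*D.reshape(-1,1)).reshape(480,640,3)
def proj(n,P):
    K,d,R,t=model(n); return cv2.projectPoints(np.array(P,float).reshape(-1,3),cv2.Rodrigues(R)[0],t,K,d)[0].reshape(-1,2)
E
python3 - <<'E'
from h import *
for n in("side","top"):
    p,D=vision.grab_frame(n); cv2.imwrite(f"pics/{n}0.png",p); np.save(f"{n}0.npy",D); print(n,-model(n)[2].T@model(n)[3])
print(robot.state())
E
```

```text
side [1.41457921 0.33164859 0.96427079]
top [ 0.54749   -0.0391136  1.2030596]
{'time': 0.1, 'q': array([-1.38178985,  0.38377989,  0.04383744,  1.59941574, -0.0178992 ,
        1.16120086, -0.04990883]), 'dq': array([ 0.0006392 , -0.00360975,  0.00191981, -0.00555314,  0.00073436,
        0.00114281, -0.00025291]), 'joint_efforts': array([ 2.66652285e-03, -4.34725142e+01,  1.02925535e+00, -2.50453877e+01,
        1.08858894e-02,  5.39258996e-03, -6.22331285e-06]), 'position': array([0.18363879, 0.62262808, 0.22999613]), 'tool_rot': array([-3.13918466e+00,  1.28505730e-04,  2.85485695e+00]), 'force': array([-0.59529331, -0.12693263,  0.4472844 ]), 'torque': array([ 0.02539706, -0.01639694,  0.05187765]), 'grasp_force': 0.0, 'gripper_width': 0.08593878582596542}
```

View pics/top0.png

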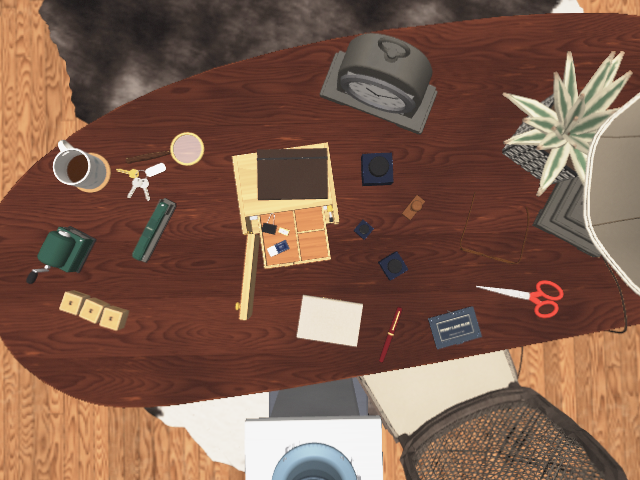

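View pics/side0.png

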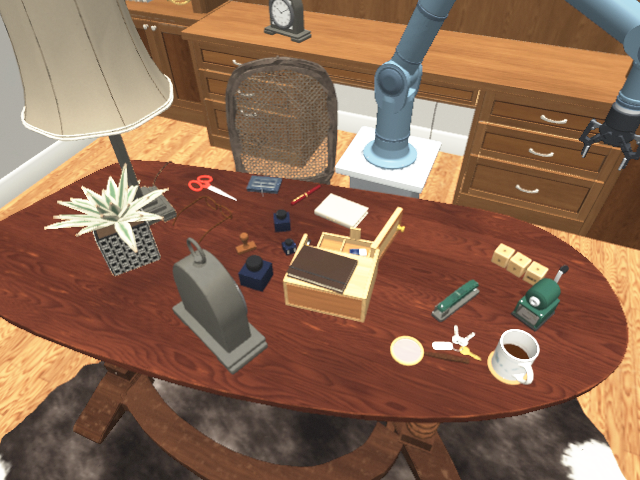

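Look-alikes for the ink bottle in the top picture: a large one at (377,168), a small one at (363,229) and a middle one at (392,265). The middle one is my choice, and I'll check it in a close crop and by its measured sizes.

Run:
```python
from h import *
p=cv2.imread("pics/top0.png"); D=np.load("top0.npy"); C=cloud("top",D)
cv2.imwrite("pics/crop1.png",cv2.resize(p[135:335,220:440],None,fx=3.6,fy=3,interpolation=cv2.INTER_CUBIC)[:600,:800]) if 0 else cv2.imwrite("pics/crop1.png",cv2.resize(p[140:330,225:435],None,fx=3.1,fy=3.1,interpolation=cv2.INTER_CUBIC))
hsv=cv2.cvtColor(p,cv2.COLOR_BGR2HSV)
for (u,v,w) in((377,168,22),(363,229,14),(392,265,20)):
    P=C[v-w:v+w,u-w:u+w].reshape(-1,3); P=P[(P[:,2]>.008)]
    z=P[:,2]; print(u,v,"ztop",np.percentile(z,97))
    zt=np.percentile(z,97); cap=P[z>zt-.006]; print(" cap",cap.mean(0),np.ptp(cap,0))
    s=P[(z>.5*zt)]; r=cv2.minAreaRect((s[:,:2]*1000).astype(np.float32)); print(" box",r)
```

```text
377 168 ztop 0.08216719697204768
 cap [ 0.71986432 -0.15675667  0.12111162] [0.20053907 0.14266153 1.12681133]
 box ((648.2615356445312, -128.59158325195312), (87.20259094238281, 255.03062438964844), 67.27429962158203)
363 229 ztop 0.04254806426844628
 cap [ 0.5883039  -0.12529727  0.07611047] [0.05096447 0.09830288 1.16601736]
 box ((566.6318359375, -96.71514892578125), (37.258522033691406, 115.5386962890625), 36.255680084228516)
392 265 ztop 0.06055399051878292
 cap [ 0.50803508 -0.18119597  0.14233283] [0.05650106 0.16793367 1.14848741]
 box ((533.4144287109375, -137.94149780273438), (188.38917541503906, 66.10444641113281), 62.558563232421875)
```

View pics/crop1.png

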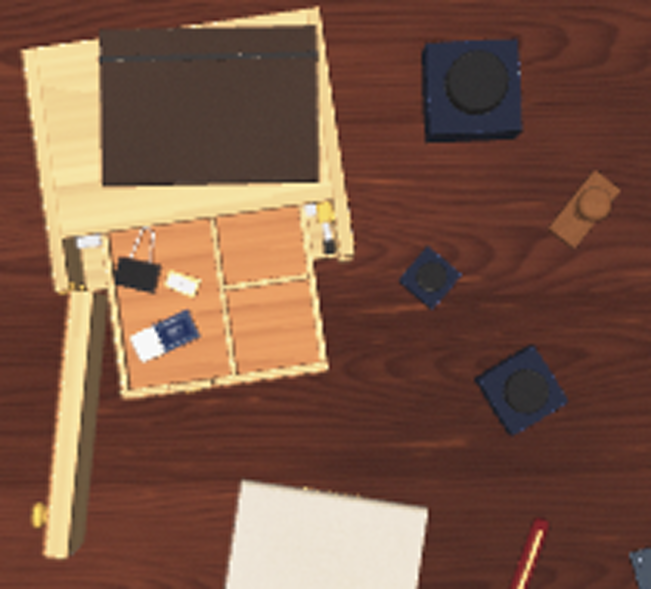

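The crop shows three different bottle sizes. The middle one has its cap at crop (527,391), which is full-picture (395,266), and its cap top at about 60 mm suits the 57 mm description. The well is the front-right compartment, around crop (275,330).

Run:
```python
from h import *
D=np.load("top0.npy"); C=cloud("top",D)
f=lambda *a:[(225+(x+.5)/3.1-.5,140+(y+.5)/3.1-.5) for x,y in a]
def show(nm,px,z):
    P=onz("top",px,z)*1000; print(nm,z,P[:,:2].round(1).tolist()); return P
P=show("bottle shoulder",f((477,382),(531,347),(565,397),(513,433)),.036)
print(" c",P.mean(0),"sides",[ (np.linalg.norm(P[i]-P[i-1]).round(1),np.degrees(np.arctan2(*(P[i]-P[i-1])[[1,0]])).round(1)) for i in range(4)])
show("cap",f((527,391)),.057)
P=show("cab BL BR FR FL",f((22,50),(320,8),(353,258),(62,293)),.102)
print([ (np.linalg.norm(P[i]-P[i-1]).round(1),np.degrees(np.arctan2(*(P[i]-P[i-1])[[1,0]])).round(1)) for i in range(4)])
P=show("tray front L R outer",f((125,397),(327,367)),.044); print(P[1]-P[0])
P=show("well in TL TR BR BL",f((229,291),(307,279),(322,362),(238,375)),.041); print(P.mean(0))
P=show("door top hinge/free outer",f((68,293),(45,555)),.101); d=P[1]-P[0]; print(np.linalg.norm(d),np.degrees(np.arctan2(d[1],d[0])))
P=show("door top inner",f((94,293),(68,557)),.101)
show("stamp",f((595,203)),.066)
for z0,z1,nm in((.095,.108,"cabtop"),(.07,.09,"tab?")):
    m=(C[...,2]>z0)&(C[...,2]<z1); m[:140]=0;m[330:]=0;m[:,:225]=0;m[:,345:]=0
    if nm=="tab?": m[:255]=0
    v,u=np.nonzero(m); print(nm,len(v),u.min() if len(u) else 0,u.max() if len(u) else 0); 
    if nm=="tab?": print([(a,b,C[b,a].round(3).tolist()) for a,b in zip(u,v) if a>262][:25])
```

```text
bottle shoulder 0.036 [[511.6, -159.2], [536.2, -199.4], [499.1, -223.1], [473.7, -184.4]]
 c [ 505.158502   -191.54834286   36.        ] sides [(np.float64(45.5), np.float64(33.6)), (np.float64(47.2), np.float64(-58.5)), (np.float64(44.1), np.float64(-147.4)), (np.float64(46.3), np.float64(123.2))]
cap 0.057 [[504.9, -192.7]]
cab BL BR FR FL 0.102 [[752.7, 157.9], [776.5, -50.6], [601.6, -69.0], [582.5, 133.6]]
[(np.float64(172.0), np.float64(8.1)), (np.float64(209.9), np.float64(-83.5)), (np.float64(175.8), np.float64(-174.0)), (np.float64(203.5), np.float64(95.4))]
tray front L R outer 0.044 [[507.3, 98.2], [525.4, -49.6]]
[  18.19395518 -147.84648273    0.        ]
well in TL TR BR BL 0.041 [[582.8, 20.7], [590.1, -36.7], [529.1, -46.1], [521.2, 15.6]]
[555.78146253 -11.624654    41.        ]
door top hinge/free outer 0.101 [[582.4, 129.6], [401.5, 149.3]]
181.94972352000102 173.7877905377801
door top inner 0.101 [[581.9, 111.5], [399.8, 133.4]]
stamp 0.066 [[638.3, -244.0]]
cabtop 3373 232 338
tab? 119 247 293
[(np.int64(291), np.int64(262), [0.52, 0.036, 0.088]), (np.int64(292)
[... 604 characters left out ...]
, np.int64(263), [0.517, 0.032, 0.082]), (np.int64(280), np.int64(264), [0.516, 0.061, 0.084]), (np.int64(281), np.int64(264), [0.516, 0.058, 0.086]), (np.int64(283), np.int64(264), [0.516, 0.054, 0.083]), (np.int64(284), np.int64(264), [0.516, 0.052, 0.085]), (np.int64(285), np.int64(264), [0.516, 0.049, 0.085]), (np.int64(286), np.int64(264), [0.516, 0.047, 0.087]), (np.int64(287), np.int64(264), [0.516, 0.045, 0.084]), (np.int64(288), np.int64(264), [0.516, 0.043, 0.088]), (np.int64(290), np.int64(264), [0.515, 0.039, 0.084]), (np.int64(291), np.int64(264), [0.515, 0.036, 0.086]), (np.int64(292), np.int64(264), [0.515, 0.034, 0.087]), (np.int64(293), np.int64(264), [0.515, 0.032, 0.081])]
```

Run:
```python
from h import *
p=cv2.imread("pics/side0.png")
cv2.imwrite("pics/crop2.png",cv2.resize(p[190:330,230:430],None,fx=4,fy=4,interpolation=cv2.INTER_CUBIC))
```

```text
(no output)
```

View pics/crop2.png

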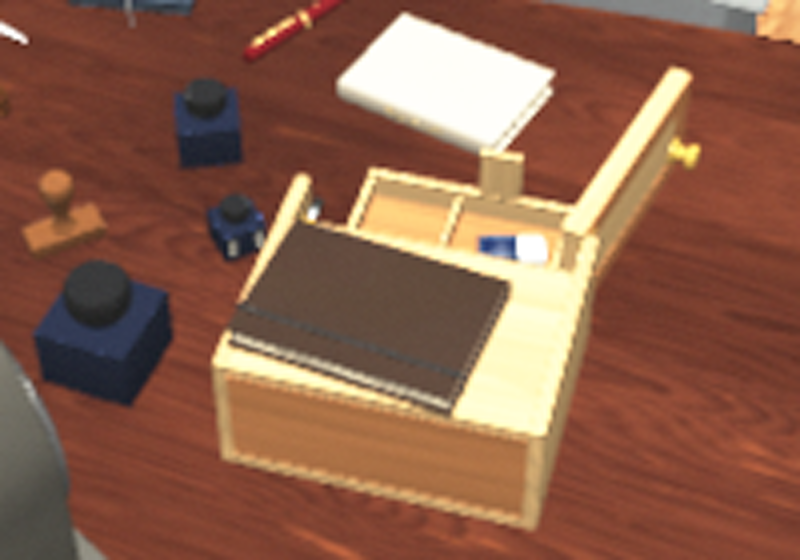

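The side crop shows the middle bottle at crop (207,125), standing clear. The tab stands up at crop (502,172) and the door is open with its knob on the outside. Cabinet yaw is about 0.119 rad, the bottle is at (505,-192) mm with its sides at 32°, and the well centre is at (556,-12). Moving now.

```bash
python3 -m inch '{"linear": [[296,-323,10],[296,-323,10],[296,-323,10],[296,-323,10],[296,-323,10],[296,-323,10],[296,-323,10],[296,-323,10],[296,-323,10],[296,-323,10],[296,-323,10],[296,-323,10]], "yaw": [0,0,0,-0.1,-0.2,-0.3,-0.4,-0.5,-0.6,-0.72,-0.72,-0.72], "jaw": [60,60,60,60,60,60,60,60,60,60,60,60]}' 30; python3 -c "from rig import robot;print(robot.state()['q'])"
```

```text
time: 1.1
position: [0.4848, 0.2927, 0.2414]
tool_rot: [3.141, 0.004, 2.122]
force: [0.2, -1.6, 0.1]
gripper_width: 0.0599
grasp_force: 0.0
[-0.94026823  0.22083251  0.36936244  1.80754404 -0.08277559  1.12865851
  0.00787569]
```

```bash
python3 -m inch '{"linear": [[25,-492,0],[25,-492,0],[25,-492,0],[25,-492,0],[25,-492,0],[25,-492,0],[25,-492,0],[25,-492,0],[25,-492,0],[25,-492,0],[25,-492,0],[25,-492,0]], "yaw": [0,0,0,0,0,0,0,0,0,0,0,0], "jaw": [60,60,60,60,60,60,60,60,60,60,60,60]}'; python3 -m inch '{"linear": [[0,0,0],[0,0,0],[0,0,-20],[0,0,-60],[0,0,-90],[0,0,-130],[0,0,-140],[0,0,-140]], "yaw": [0,0,0,0,0,0,0,0], "jaw": [60,60,60,60,60,60,60,60]}'
python3 - <<'E'
from h import *
s=robot.state(); print(s['q'],s['position'])
p,D=vision.grab_frame("side"); c=proj("side",[[.505,-.192,.06],s['position']]); print(c)
cv2.imwrite("pics/crop3.png",cv2.resize(p[150:270,220:350],None,fx=4.5,fy=4.5,interpolation=cv2.INTER_CUBIC))
E
```

```text
time: 2.1
position: [0.5043, -0.1938, 0.2412]
tool_rot: [3.142, 0.0, 2.134]
force: [0.3, -0.2, -0.1]
gripper_width: 0.0596
grasp_force: 0.0
time: 2.77
position: [0.5018, -0.1878, 0.0976]
tool_rot: [-3.135, -0.007, 2.138]
force: [0.2, 0.2, 0.9]
gripper_width: 0.0601
grasp_force: 0.0
[-0.27755012  0.4031047   0.66063206  1.99860317 -0.32427787  0.85468605
  1.13013943] [ 0.5017697  -0.18780445  0.09755792]
[[281.50270608 211.21042571]
 [282.34034773 201.26290025]]
```

View pics/crop3.png

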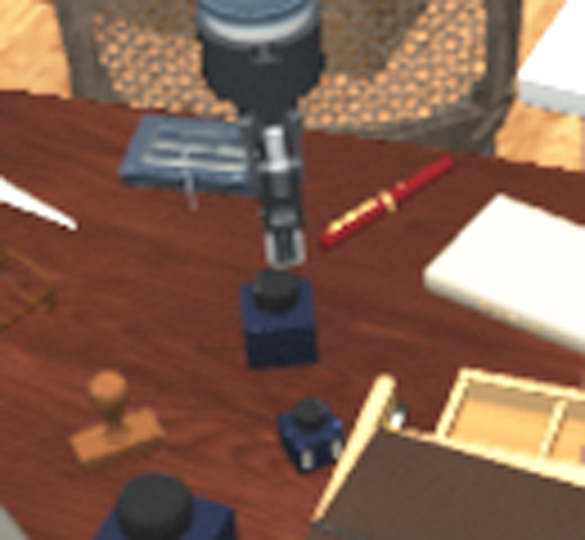

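The crop shows the gripper centred above the middle bottle's cap, at crop (275,285), with clear space all round.

```bash
python3 -m inch '{"linear": [[0,0,-15],[0,0,-30],[0,0,-40],[0,0,-50],[0,0,-55],[0,0,-58],[0,0,-58],[0,0,-58]], "yaw": [0,0,0,0,0,0,0,0], "jaw": [60,60,60,60,60,60,60,60]}'
```

```text
time: 3.48
position: [0.5053, -0.1917, 0.0437]
tool_rot: [3.141, 0.001, 2.135]
force: [-1.3, -0.2, -1.1]
gripper_width: 0.0596
grasp_force: 0.0
```

```bash
python3 -m inch '{"linear": [[0,0,-4],[0,0,-4],[0,0,-4],[0,0,-4],[0,0,-4],[0,0,-4],[0,0,-4],[0,0,-4],[0,0,-4]], "yaw": [0,0,0,0,0,0,0,0,0], "jaw": [60,60,20,20,20,20,20,20,20]}' 40;  python3 -m inch '{"linear": [[0,0,5],[0,0,15],[0,0,30],[0,0,45],[0,0,60],[0,0,70],[0,0,70],[0,0,70]], "yaw": [0,0,0,0,0,0,0,0], "jaw": [20,20,20,20,20,20,20,20]}'
```

```text
time: 4.23
position: [0.5048, -0.1917, 0.0395]
tool_rot: [-3.142, -0.0, 2.135]
force: [-1.5, 0.9, 4.1]
gripper_width: 0.0301
grasp_force: 39.5
time: 4.9
position: [0.5054, -0.1914, 0.1098]
tool_rot: [3.14, 0.001, 2.135]
force: [0.8, 0.2, -2.2]
gripper_width: 0.0303
grasp_force: 39.9
```

```bash
python3 -m inch '{"linear": [[0,15,10],[0,45,10],[0,80,10],[5,115,10],[15,145,10],[30,165,10],[45,178,10],[50,180,10],[50,180,10],[50,180,10],[50,180,10]], "yaw": [0,-0.1,-0.2,-0.3,-0.4,-0.447,-0.447,-0.447,-0.447,-0.447,-0.447], "jaw": [20,20,20,20,20,20,20,20,20,20,20]}'
python3 - <<'E'
from h import *
s=robot.state(); print(s['position'],s['tool_rot'])
a,D=vision.grab_frame("top"); b,_=vision.grab_frame("side")
A=cv2.resize(a[190:290,230:350],None,fx=3.3,fy=3.3,interpolation=cv2.INTER_CUBIC);B=cv2.resize(b[180:280,300:420],None,fx=3.3,fy=3.3,interpolation=cv2.INTER_CUBIC)
cv2.imwrite("pics/crop4.png",np.hstack([A,B]))
E
```

```text
time: 5.82
position: [0.5532, -0.0139, 0.1187]
tool_rot: [-3.139, 0.001, 1.685]
force: [1.4, 0.0, -1.3]
gripper_width: 0.0304
grasp_force: 40.0
[ 0.55322613 -0.01390983  0.11866157] [-3.13923665e+00  7.49727560e-04  1.68463807e+00]
```

View pics/crop4.png

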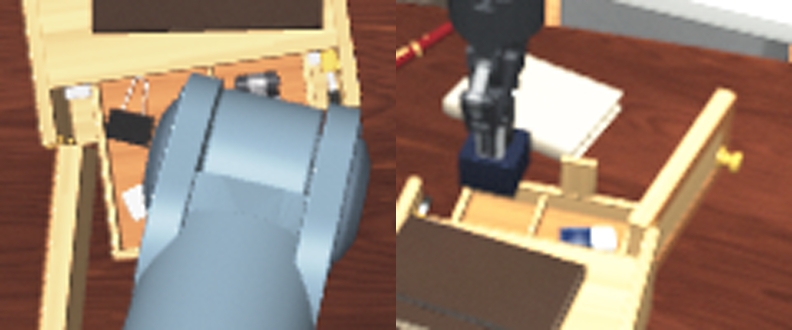

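The arm hides the well in the top view. The side view shows the bottle hanging upright over the well, which is the right-hand compartment. I'll lower it partway and cross-check the well centre from the side camera.

```bash
python3 -m inch '{"linear": [[1,0,0],[1,0,-8],[1,0,-14],[1,0,-14],[1,0,-14]], "yaw": [0,0,0,0,0], "jaw": [20,20,20,20,20]}'
python3 - <<'E'
from h import *
g=lambda a:(230+(a[0]+.5)/4-.5,190+(a[1]+.5)/4-.5)
print(onz("side",[g((378,178)),g((459,196))],.044)*1000)
R=np.array([[np.cos(.119),-np.sin(.119)],[np.sin(.119),np.cos(.119)]])
c=np.array([.5558,-.0116])
W=[np.r_[c+R@np.array(q)*.031,.041] for q in((-1,-1),(-1,1),(1,1),(1,-1))]; print(np.array(W)[:,:2]*1000); print(proj("side",W)*1)
p=cv2.imread("pics/side0.png"); x=cv2.resize(p[210:280,300:380],None,fx=8,fy=8,interpolation=cv2.INTER_CUBIC)
for u,v in proj("side",W): cv2.circle(x,(int((u-300+.5)*8),int((v-210+.5)*8)),3,(0,0,255),-1)
cv2.imwrite("pics/crop5.png",x)
E
```

```text
time: 6.33
position: [0.5549, -0.0116, 0.1043]
tool_rot: [-3.14, 0.0, 1.688]
force: [-0.1, -0.2, -1.6]
gripper_width: 0.0306
grasp_force: 40.0
[[533.06982062 -41.70129969  44.        ]
 [528.3410617   19.25467526  44.        ]]
[[528.69953611 -46.06106291]
 [521.33893709  15.50046389]
 [582.90046389  22.86106291]
 [590.26106291 -38.70046389]]
[[323.32607165 233.51288993]
 [343.99440076 237.45036845]
 [338.61912695 252.39241557]
 [317.33024228 248.18471558]]
```

View pics/crop5.png

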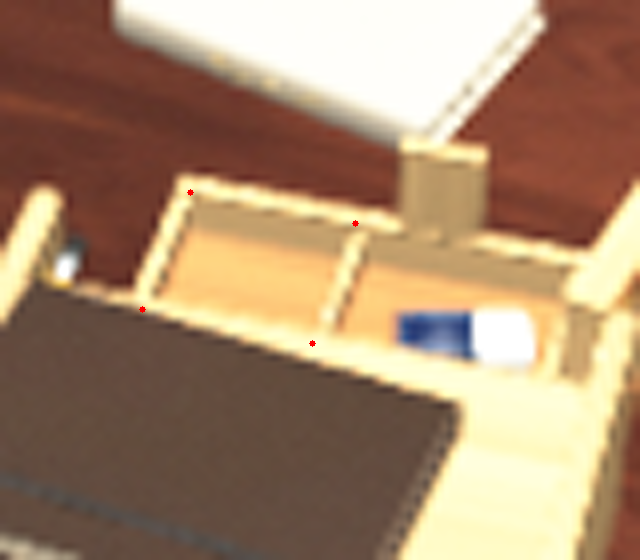

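The projected corners sit on the well's walls, so the estimate is good to about 2 mm. The side view puts the well slightly further in +x and +y. Lowering gently.

```bash
python3 -m inch '{"linear": [[1,1,-5],[1,1,-11],[1,1,-17],[1,1,-23],[1,1,-28],[1,1,-32],[1,1,-35],[1,1,-37],[1,1,-39],[1,1,-40],[1,1,-40]], "yaw": [0,0,0,0,0,0,0,0,0,0,0], "jaw": [20,20,20,20,20,20,20,20,20,20,20]}'; python3 -m inch '{"linear": [[0,0,-0.7],[0,0,-1.4],[0,0,-2.1],[0,0,-2.5],[0,0,-2.5]], "yaw": [0,0,0,0,0], "jaw": [20,20,20,20,20]}'
```

```text
time: 7.25
position: [0.5568, -0.0105, 0.0652]
tool_rot: [-3.141, -0.0, 1.688]
force: [-0.6, 0.2, -2.9]
gripper_width: 0.0301
grasp_force: 40.0
time: 7.67
position: [0.5568, -0.0105, 0.0627]
tool_rot: [-3.142, -0.0, 1.688]
force: [-0.0, -1.1, -2.1]
gripper_width: 0.0307
grasp_force: 40.0
```

```bash
python3 -m inch '{"linear": [[0,0,-0.5],[0,0,-1],[0,0,-1.4],[0,0,-1.4],[0,0,-1.4]], "yaw": [0,0,0,0,0], "jaw": [20,20,20,20,20]}'
```

```text
time: 8.08
position: [0.5571, -0.0105, 0.0616]
tool_rot: [3.141, -0.0, 1.688]
force: [-0.1, 0.5, 0.9]
gripper_width: 0.0303
grasp_force: 40.2
```

```bash
python3 -m inch '{"linear": [[0,0,0],[0,0,0],[0,0,0],[0,0,0],[0,0,0],[0,0,5],[0,0,20],[0,0,40],[0,0,70],[0,0,100],[0,0,110],[0,0,110]], "yaw": [0,0,0,0,0,0,0,0,0,0,0,0], "jaw": [34,38,42,48,48,48,48,48,48,48,48,48]}'; python3 -m inch '{"linear": [[-40,10,0],[-80,40,0],[-100,58,0],[-100,58,0],[-100,58,0],[-100,58,0],[-100,58,0]], "yaw": [0,0,0,0,0,0,0], "jaw": [0,0,0,0,0,0,0]}';python3 - <<'E'
from h import *
b,_=vision.grab_frame("side"); s=robot.state(); print(proj("side",s["position"]))
cv2.imwrite("pics/crop6.png",cv2.resize(b[180:290,290:430],None,fx=5,fy=5,interpolation=cv2.INTER_CUBIC))
E
```

```text
time: 9.08
position: [0.5596, -0.0108, 0.175]
tool_rot: [3.134, -0.001, 1.687]
force: [0.5, 0.0, 0.6]
gripper_width: 0.048
grasp_force: 0.0
time: 9.67
position: [0.4576, 0.0466, 0.1712]
tool_rot: [3.141, 0.001, 1.686]
force: [-0.1, 0.5, -0.2]
gripper_width: 0.0001
grasp_force: 0.0
[[363.81774467 191.62576729]]
```

View pics/crop6.png

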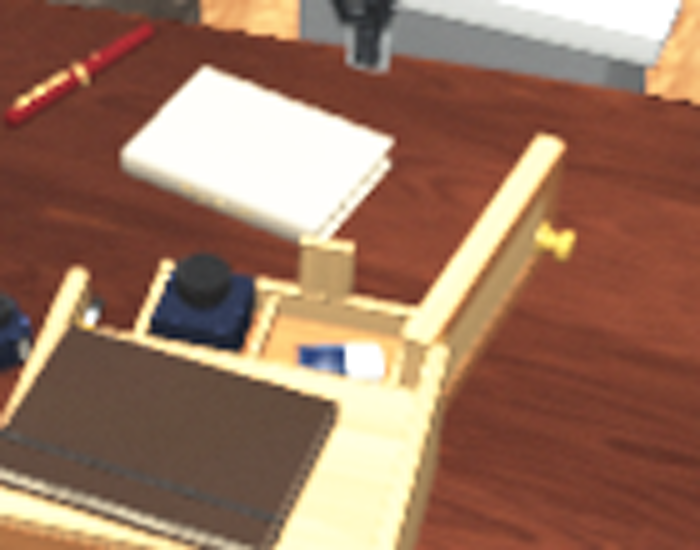

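The picture shows the bottle standing upright in its well at crop (205,300), and the tab is free at (327,268). Next I'll lower in front of the tab and push.

```bash
python3 -m inch '{"linear": [[0,-6,-35],[0,-6,-70],[0,-6,-95],[0,-6,-104],[0,-6,-104],[0,-6,-104]], "yaw": [0,0,0,0,0,0], "jaw": [0,0,0,0,0,0]}'; python3 -m inch '{"linear": [[15,2,0],[25,3,0],[31,4,0],[36,4,0],[41,5,0],[46,6,0],[52,6,0],[58,7,0],[64,8,0],[70,8,0],[76,9,0],[82,10,0]], "yaw": [0,0,0,0,0,0,0,0,0,0,0,0], "jaw": [0,0,0,0,0,0,0,0,0,0,0,0]}'
```

```text
time: 10.22
position: [0.4577, 0.0405, 0.0676]
tool_rot: [3.141, 0.001, 1.686]
force: [0.5, 0.3, 1.1]
gripper_width: -0.0
grasp_force: 0.0
time: 11.22
position: [0.5393, 0.0512, 0.0672]
tool_rot: [-3.141, 0.0, 1.688]
force: [-1.8, -0.9, -0.0]
gripper_width: -0.0001
grasp_force: 0.5
```

```bash
python3 -m inch '{"linear": [[6,1,0],[12,1,0],[18,2,0],[24,3,0],[30,4,0],[35,4,0],[40,5,0],[44,5,0],[48,6,0]], "yaw": [0,0,0,0,0,0,0,0,0], "jaw": [0,0,0,0,0,0,0,0,0]}'; python3 -m inch '{"linear": [[2,0,0],[4,0.5,0],[6,0.7,0],[8,1,0],[10,1,0]], "yaw": [0,0,0,0,0], "jaw": [0,0,0,0,0]}'
```

```text
time: 11.97
position: [0.5873, 0.0575, 0.0674]
tool_rot: [-3.142, 0.0, 1.688]
force: [-0.3, -0.5, 0.1]
gripper_width: -0.0003
grasp_force: 0.5
time: 12.38
position: [0.597, 0.0587, 0.0675]
tool_rot: [3.142, -0.0, 1.688]
force: [0.0, 1.3, 1.4]
gripper_width: 0.0002
grasp_force: 0.4
```

```bash
python3 -m inch '{"linear": [[2,0,0],[4,0.5,0],[6,0.7,0],[8,1,0],[10,1,0]], "yaw": [0,0,0,0,0], "jaw": [0,0,0,0,0]}'
```

```text
time: 12.8
position: [0.6069, 0.0597, 0.0674]
tool_rot: [-3.141, -0.0, 1.688]
force: [-3.3, 0.8, 2.0]
gripper_width: -0.0001
grasp_force: 2.5
```

```bash
python3 -m inch '{"linear": [[2,0.2,0],[4,0.4,0],[6,0.6,0],[6,0.6,0]], "yaw": [0,0,0,0], "jaw": [0,0,0,0]}';python3 -m inch '{"linear": [[1.5,0.2,0],[3,0.3,0],[4,0.4,0],[4,0.4,0]], "yaw": [0,0,0,0], "jaw": [0,0,0,0]}'
```

```text
time: 13.13
position: [0.6069, 0.0595, 0.0666]
tool_rot: [-3.128, -0.002, 1.688]
force: [-12.7, -0.3, 10.1]
gripper_width: 0.0004
grasp_force: 6.4
time: 13.47
position: [0.607, 0.0596, 0.0665]
tool_rot: [-3.119, -0.004, 1.687]
force: [-19.9, -0.9, 18.1]
gripper_width: 0.0001
grasp_force: 10.4
```

Firm stop reached. I'll back off, rise, and check with a picture.

```bash
python3 -m inch '{"linear": [[-10,-1,0],[-25,-3,0],[-50,-6,10],[-60,-6,50],[-60,-6,90],[-60,-6,120],[-60,-6,120]], "yaw": [0,0,0,0,0,0,0], "jaw": [0,0,0,0,0,0,0]}'; python3 -m inch '{"linear": [[0,40,0],[-20,80,0],[-40,120,0],[-60,160,0],[-70,200,0],[-70,200,0],[-70,200,0],[-70,200,0]], "yaw": [0,0,0,0,0,0,0,0], "jaw": [0,0,0,0,0,0,0,0]}'
python3 - <<'E'
from h import *
s=robot.state(); print(s['q'])
a,D=vision.grab_frame("top"); np.save("top1.npy",D); b,_=vision.grab_frame("side")
A=cv2.resize(a[140:340,225:345],None,fx=3,fy=3,interpolation=cv2.INTER_CUBIC);B=cv2.resize(b[170:320,280:420],None,fx=3,fy=3,interpolation=cv2.INTER_CUBIC)
cv2.imwrite("pics/top1.png",a); B=cv2.copyMakeBorder(B,0,600-450,0,0,cv2.BORDER_CONSTANT)
cv2.imwrite("pics/crop7.png",np.hstack([A,B]))
E
```

```text
time: 14.05
position: [0.5627, 0.0543, 0.1946]
tool_rot: [3.127, -0.002, 1.687]
force: [0.9, -0.5, 0.6]
gripper_width: -0.0001
grasp_force: 0.0
time: 14.72
position: [0.4869, 0.255, 0.1871]
tool_rot: [3.141, 0.001, 1.69]
force: [0.5, -0.2, -0.1]
gripper_width: 0.0002
grasp_force: 0.0
[-1.14665764  0.28176979  0.68417333  1.91099453 -0.20679161  1.01918382
 -0.25346315]
```

View pics/crop7.png

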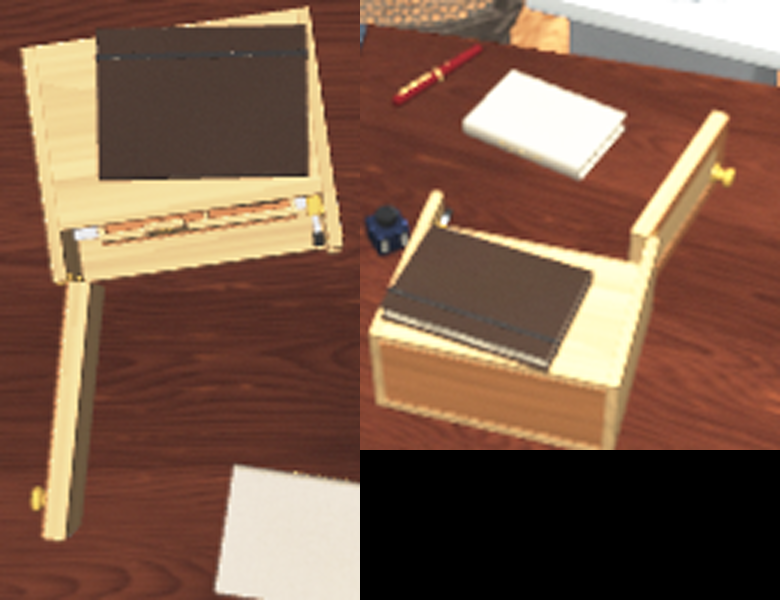

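The tray is home and the tab lies at the opening. The door is still open and its outer face is free. Now the door's arc.

```bash
cat > arc.py <<'E'
import numpy as np
H=np.array([585,129.3]);Y=.119
def tcp(a,r=150,gap=0):
    Rm=np.array([[np.cos(Y),-np.sin(Y)],[np.sin(Y),np.cos(Y)]])
    d=np.array([-np.sin(a),-np.cos(a)]); n=np.array([-np.cos(a),np.sin(a)])
    h=14.5*abs(n[0])+11*abs(n[1])+gap
    return H+Rm@(r*d+n*h)
if __name__=="__main__":
    from rig import robot
    print(robot.state()['position'])
    print("start",tcp(1.8,150,25))
    p=tcp(1.8)
    for a in np.arange(1.8,-.06,-.08): print(a.round(2),(tcp(a)-tcp(1.8)).round(0),tcp(a).round(1))
E
python3 arc.py
```

```text
[0.48787078 0.25235977 0.18727353]
start [440.19993397 184.56723948]
1.8 [0. 0.] [437.5 159.7]
1.72 [ -2. -13.] [435.5 146.9]
1.64 [ -3. -26.] [434.6 133.8]
1.56 [ -3. -39.] [434.8 120.9]
1.48 [ -2. -50.] [435.7 110.1]
1.4 [  0. -61.] [437.5  99.2]
1.32 [  3. -71.] [440.   88.4]
1.24 [  6. -82.] [443.3  77.7]
1.16 [ 10. -93.] [447.5  67.2]
1.08 [  15. -103.] [452.6  57. ]
1.0 [  21. -113.] [458.4  47. ]
0.92 [  28. -122.] [465.1  37.5]
0.84 [  35. -131.] [472.6  28.4]
0.76 [  43. -140.] [480.8  19.9]
0.68 [  52. -148.] [489.8  12. ]
0.6 [  62. -155.] [499.5   4.7]
0.52 [  72. -161.] [509.8  -1.8]
0.44 [  83. -167.] [520.8  -7.4]
0.36 [  95. -172.] [532.3 -12.2]
0.28 [ 107. -176.] [544.2 -16. ]
0.2 [ 119. -179.] [556.5 -18.9]
0.12 [ 132. -180.] [569.1 -20.7]
0.04 [ 145. -181.] [582.  -21.4]
-0.04 [ 157. -181.] [594.  -21.2]
```

```bash
python3 -m inch '{"linear": [[-25,-25,-10],[-48,-60,-30],[-48,-60,-60],[-48,-60,-95],[-48,-60,-115],[-48,-60,-120],[-48,-60,-120],[-48,-60,-120]], "yaw": [0,0,0,0,0,0,0,0], "jaw": [0,0,0,0,0,0,0,0]}'; python3 -m inch '{"linear": [[0,-6,0],[0,-12,0],[0,-17,0],[0,-22,0],[0,-27,0],[0,-32,0],[-1,-38,0],[-2,-44,0],[-2,-50,0],[-2,-56,0]], "yaw": [0,0,0,0,0,0,0,0,0,0], "jaw": [0,0,0,0,0,0,0,0,0,0]}'
```

```text
time: 15.48
position: [0.4403, 0.1934, 0.0681]
tool_rot: [3.14, 0.0, 1.685]
force: [-0.3, 0.2, 0.4]
gripper_width: 0.0001
grasp_force: 0.0
time: 16.32
position: [0.4366, 0.138, 0.0673]
tool_rot: [-3.141, -0.0, 1.688]
force: [-0.8, 0.0, 1.2]
gripper_width: 0.0
grasp_force: 0.3
```

```bash
python3 -m inch '{"linear": [[-2,-8,0],[-2,-17,0],[-1,-28,0],[1,-39,0],[3,-50,0],[7,-60,0],[11,-71,0],[16,-81,0],[22,-91,0],[28,-100,0],[36,-110,0],[40,-114,0]], "yaw": [0,0,0,0,0,0,0,0,0,0,0,0], "jaw": [0,0,0,0,0,0,0,0,0,0,0,0]}'; python3 -m inch '{"linear": [[4,-4,0],[9,-8,0],[14,-12,0],[19,-16,0],[24,-19,0],[29,-22,0],[34,-26,0],[39,-29,0],[44,-32,0]], "yaw": [0,0,0,0,0,0,0,0,0], "jaw": [0,0,0,0,0,0,0,0,0]}'
python3 - <<'E'
from h import *
a,D=vision.grab_frame("top"); b,_=vision.grab_frame("side")
A=cv2.resize(a[140:340,225:345],None,fx=3,fy=3,interpolation=cv2.INTER_CUBIC);B=cv2.resize(b[170:320,280:420],None,fx=3,fy=3,interpolation=cv2.INTER_CUBIC)
B=cv2.copyMakeBorder(B,0,600-450,0,0,cv2.BORDER_CONSTANT)
cv2.imwrite("pics/crop8.png",np.hstack([A,B]))
E
```

```text
time: 17.32
position: [0.4773, 0.0219, 0.0674]
tool_rot: [3.141, 0.001, 1.685]
force: [0.1, 0.7, 0.3]
gripper_width: -0.0
grasp_force: 0.1
time: 18.07
position: [0.5214, -0.0078, 0.0674]
tool_rot: [-3.142, 0.0, 1.688]
force: [-1.0, 0.6, -0.6]
gripper_width: 0.0002
grasp_force: 0.3
```

View pics/crop8.png

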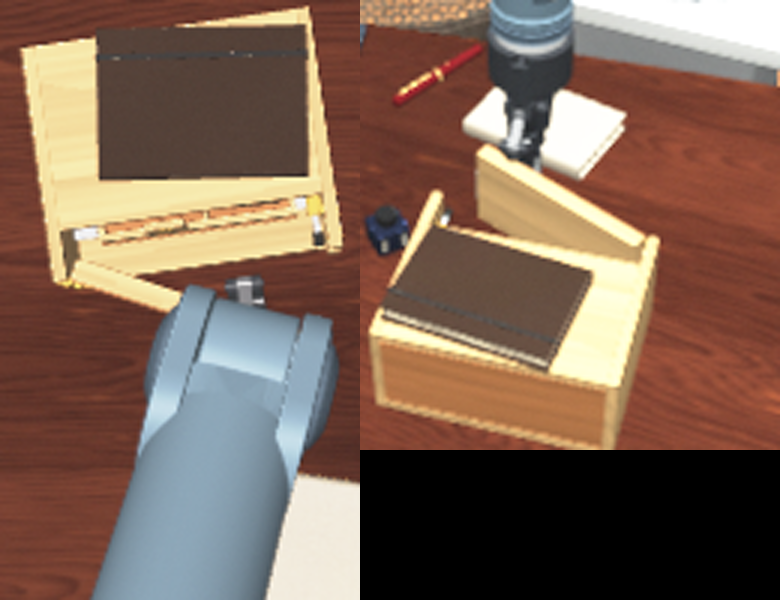

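The door is following the fingers and stands at roughly 0.45 rad. Continuing slowly.

```bash
python3 -m inch '{"linear": [[4,-2,0],[8,-3,0],[12,-5,0],[16,-6,0],[20,-7,0],[24,-8,0],[28,-9,0],[31,-10,0],[34,-11,0],[36,-11,0]], "yaw": [0,0,0,0,0,0,0,0,0,0], "jaw": [0,0,0,0,0,0,0,0,0,0]}'; python3 -m inch '{"linear": [[2,0,0],[4,-1,0],[6,-1,0],[6,-1,0]], "yaw": [0,0,0,0], "jaw": [0,0,0,0]}'
```

```text
time: 19.0
position: [0.5574, -0.019, 0.0674]
tool_rot: [3.141, 0.0, 1.688]
force: [-1.0, -0.1, 0.3]
gripper_width: -0.0002
grasp_force: 0.2
time: 19.33
position: [0.5634, -0.0196, 0.0675]
tool_rot: [3.141, 0.0, 1.688]
force: [-0.4, -0.4, 0.1]
gripper_width: 0.0001
grasp_force: 0.0
```

```bash
python3 -m inch '{"linear": [[1,0,0],[2,0,0],[3,0,0],[4,0,0],[4,0,0]], "yaw": [0,0,0,0,0], "jaw": [0,0,0,0,0]}'; python3 -m inch '{"linear": [[1,0,0],[2,0,0],[3,0,0],[3,0,0]], "yaw": [0,0,0,0], "jaw": [0,0,0,0]}'
```

```text
time: 19.75
position: [0.5671, -0.0195, 0.0674]
tool_rot: [3.141, 0.0, 1.688]
force: [-1.1, -0.3, -0.0]
gripper_width: -0.0002
grasp_force: 0.0
time: 20.08
position: [0.5702, -0.0195, 0.0674]
tool_rot: [3.141, 0.0, 1.688]
force: [0.2, 0.8, -0.8]
gripper_width: -0.0
grasp_force: 0.0
```

```bash
python3 -m inch '{"linear": [[1,0,0],[2,0,0],[2,0,0]], "yaw": [0,0,0], "jaw": [0,0,0]}'
```

```text
time: 20.33
position: [0.5721, -0.0195, 0.0674]
tool_rot: [3.141, 0.0, 1.688]
force: [0.7, 0.3, -0.2]
gripper_width: -0.0003
grasp_force: 0.0
```

```bash
python3 -m inch '{"linear": [[1,0,0],[2,0,0],[2,0,0]], "yaw": [0,0,0], "jaw": [0,0,0]}'; python3 -m inch '{"linear": [[1,0,0],[2,0,0],[2,0,0]], "yaw": [0,0,0], "jaw": [0,0,0]}'
```

```text
time: 20.58
position: [0.5739, -0.0195, 0.0673]
tool_rot: [-3.141, -0.0, 1.688]
force: [-0.4, 0.3, -0.6]
gripper_width: -0.0002
grasp_force: 0.1
time: 20.83
position: [0.5753, -0.0195, 0.0672]
tool_rot: [-3.14, -0.0, 1.688]
force: [-1.7, -0.3, 1.6]
gripper_width: -0.0004
grasp_force: 1.1
```

```bash
python3 -m inch '{"linear": [[1,0,0],[2,0,0],[2,0,0]], "yaw": [0,0,0], "jaw": [0,0,0]}'
```

```text
time: 21.08
position: [0.5776, -0.0194, 0.0672]
tool_rot: [-3.141, -0.0, 1.688]
force: [-2.3, 1.0, 1.5]
gripper_width: -0.0001
grasp_force: 1.2
```

```bash
python3 -m inch '{"linear": [[1,0,0],[1.5,0,0],[1.5,0,0]], "yaw": [0,0,0], "jaw": [0,0,0]}'; python3 -m inch '{"linear": [[0.7,0,0],[1.5,0,0],[1.5,0,0]], "yaw": [0,0,0], "jaw": [0,0,0]}'
```

```text
time: 21.33
position: [0.5792, -0.0194, 0.0672]
tool_rot: [-3.141, -0.0, 1.688]
force: [-2.2, 1.5, 1.0]
gripper_width: -0.0
grasp_force: 1.3
time: 21.58
position: [0.5808, -0.0193, 0.0672]
tool_rot: [-3.141, -0.0, 1.688]
force: [-2.6, 1.0, 1.4]
gripper_width: -0.0002
grasp_force: 1.3
```

```bash
python3 -m inch '{"linear": [[0.7,0,0],[1.5,0,0],[1.5,0,0]], "yaw": [0,0,0], "jaw": [0,0,0]}'
```

```text
time: 21.83
position: [0.582, -0.0192, 0.0672]
tool_rot: [-3.141, -0.001, 1.688]
force: [-3.8, 1.6, 1.0]
gripper_width: -0.0
grasp_force: 1.8
```

```bash
python3 -m inch '{"linear": [[0.7,0,0],[1.5,0,0],[1.5,0,0]], "yaw": [0,0,0], "jaw": [0,0,0]}'
```

```text
time: 22.08
position: [0.5827, -0.0191, 0.0672]
tool_rot: [-3.139, -0.001, 1.688]
force: [-6.0, 2.0, 2.4]
gripper_width: -0.0002
grasp_force: 2.7
```

```bash
python3 -m inch '{"linear": [[0.7,0,0],[1.5,0,0],[1.5,0,0]], "yaw": [0,0,0], "jaw": [0,0,0]}'
```

```text
time: 22.33
position: [0.5839, -0.0191, 0.0672]
tool_rot: [-3.138, -0.002, 1.688]
force: [-6.8, 2.0, 2.3]
gripper_width: -0.0003
grasp_force: 3.0
```

```bash
python3 -m inch '{"linear": [[0.7,0,0],[1.2,0,0],[1.2,0,0]], "yaw": [0,0,0], "jaw": [0,0,0]}'
```

```text
time: 22.58
position: [0.5849, -0.0189, 0.0672]
tool_rot: [-3.138, -0.002, 1.688]
force: [-7.2, 1.5, 4.2]
gripper_width: 0.0002
grasp_force: 3.3
```

```bash
python3 -m inch '{"linear": [[0.5,0,0],[1,0,0],[1,0,0]], "yaw": [0,0,0], "jaw": [0,0,0]}'
```

```text
time: 22.83
position: [0.5857, -0.0189, 0.0672]
tool_rot: [-3.137, -0.002, 1.688]
force: [-7.1, 3.1, 3.9]
gripper_width: -0.0002
grasp_force: 3.5
```

```bash
python3 -m inch '{"linear": [[0.5,0,0],[1,0,0],[1,0,0]], "yaw": [0,0,0], "jaw": [0,0,0]}'
```

```text
time: 23.08
position: [0.5865, -0.0188, 0.0671]
tool_rot: [-3.137, -0.002, 1.688]
force: [-6.9, 2.1, 5.0]
gripper_width: -0.0001
grasp_force: 3.7
```

```bash
python3 -m inch '{"linear": [[0.5,0,0],[1,0,0],[1,0,0]], "yaw": [0,0,0], "jaw": [0,0,0]}'
```

```text
time: 23.33
position: [0.5872, -0.0188, 0.0671]
tool_rot: [-3.136, -0.002, 1.688]
force: [-8.7, 2.7, 5.3]
gripper_width: 0.0002
grasp_force: 3.9
```

```bash
python3 -m inch '{"linear": [[0.5,0,0],[0.8,0,0],[0.8,0,0]], "yaw": [0,0,0], "jaw": [0,0,0]}'
```

```text
time: 23.58
position: [0.5878, -0.0187, 0.0671]
tool_rot: [-3.136, -0.003, 1.688]
force: [-8.3, 2.5, 6.3]
gripper_width: -0.0001
grasp_force: 4.1
```

```bash
python3 -m inch '{"linear": [[0.5,0,0],[0.8,0,0],[0.8,0,0]], "yaw": [0,0,0], "jaw": [0,0,0]}'
```

```text
time: 23.83
position: [0.5885, -0.0187, 0.067]
tool_rot: [-3.136, -0.003, 1.688]
force: [-8.4, 3.0, 6.2]
gripper_width: -0.0001
grasp_force: 4.2
```

```bash
python3 -m inch '{"linear": [[0.5,0,0],[0.8,0,0],[0.8,0,0]], "yaw": [0,0,0], "jaw": [0,0,0]}'
```

```text
time: 24.08
position: [0.5891, -0.0186, 0.067]
tool_rot: [-3.135, -0.003, 1.688]
force: [-8.9, 3.1, 6.8]
gripper_width: 0.0001
grasp_force: 4.4
```

```bash
python3 -m inch '{"linear": [[0,0.4,0.5],[0.3,0.7,1],[0.5,0.7,1]], "yaw": [0,0,0], "jaw": [0,0,0]}'
```

```text
time: 24.33
position: [0.589, -0.0186, 0.0671]
tool_rot: [-3.134, -0.002, 1.688]
force: [-8.2, 2.2, 2.5]
gripper_width: 0.0
grasp_force: 3.9
```

```bash
python3 -m inch '{"linear": [[0.3,0.3,0.5],[0.7,0.3,0.5],[0.7,0.3,0.5]], "yaw": [0,0,0], "jaw": [0,0,0]}'
```

```text
time: 24.58
position: [0.589, -0.0186, 0.0672]
tool_rot: [-3.133, -0.002, 1.688]
force: [-8.0, 0.9, 0.3]
gripper_width: -0.0002
grasp_force: 4.0
```

Vertical force relieved; keep advancing in small steps.

```bash
python3 -m inch '{"linear": [[0.5,0,0.2],[0.8,0,0.3],[0.8,0,0.3]], "yaw": [0,0,0], "jaw": [0,0,0]}'
```

```text
time: 24.83
position: [0.5905, -0.0184, 0.0674]
tool_rot: [-3.135, -0.001, 1.688]
force: [-3.1, 0.9, -2.1]
gripper_width: -0.0
grasp_force: 1.6
```

```bash
python3 -m inch '{"linear": [[0.5,0,0.2],[0.8,0,0.3],[0.8,0,0.3]], "yaw": [0,0,0], "jaw": [0,0,0]}'
```

```text
time: 25.08
position: [0.5915, -0.0185, 0.0677]
tool_rot: [-3.135, -0.001, 1.688]
force: [-6.4, 1.0, -2.3]
gripper_width: -0.0002
grasp_force: 3.0
```

```bash
python3 -m inch '{"linear": [[0.5,0,0.2],[0.8,0,0.3],[0.8,0,0.3]], "yaw": [0,0,0], "jaw": [0,0,0]}'
```

```text
time: 25.33
position: [0.5915, -0.0185, 0.0677]
tool_rot: [-3.133, -0.001, 1.688]
force: [-7.1, 1.0, -2.3]
gripper_width: -0.0001
grasp_force: 3.5
```

The force fell from 8 to 3 N and then rose with no further travel, so the latch has snapped in. I'll confirm against the stop.

```bash
python3 -m inch '{"linear": [[0.5,0,0],[1,0,0],[1,0,0]], "yaw": [0,0,0], "jaw": [0,0,0]}'
```

```text
time: 25.58
position: [0.5915, -0.0185, 0.0677]
tool_rot: [-3.131, -0.002, 1.688]
force: [-10.0, 1.0, 0.4]
gripper_width: 0.0001
grasp_force: 4.6
```

```bash
python3 -m inch '{"linear": [[0.5,0,0.2],[1,0,0.4],[1,0,0.4]], "yaw": [0,0,0], "jaw": [0,0,0]}'
```

```text
time: 25.83
position: [0.5915, -0.0185, 0.0677]
tool_rot: [-3.129, -0.002, 1.688]
force: [-10.4, 2.3, 1.3]
gripper_width: 0.0002
grasp_force: 5.2
```

```bash
python3 -m inch '{"linear": [[0.5,0,0.3],[0.8,0,0.4],[0.8,0,0.4]], "yaw": [0,0,0], "jaw": [0,0,0]}'
```

```text
time: 26.08
position: [0.5915, -0.0185, 0.0677]
tool_rot: [-3.127, -0.003, 1.688]
force: [-11.8, 1.1, -0.4]
gripper_width: 0.0002
grasp_force: 5.6
```

12 N with no movement, so this is the stop. I'll let go and check.

```bash
python3 -m inch '{"linear": [[-3,0,-1],[-8,-1,-1],[-20,-2,-1],[-45,-5,0],[-60,-7,30],[-60,-7,70],[-80,-7,110],[-110,-7,140],[-110,-7,140]], "yaw": [0,0,0,0,0,0,0,0,0], "jaw": [0,0,0,0,0,0,0,0,0]}'; python3 -m inch '{"linear": [[0,-40,0],[0,-80,0],[0,-120,0],[0,-160,0],[0,-200,0],[0,-200,0],[0,-200,0]], "yaw": [0,0,0,0,0,0,0], "jaw": [0,0,0,0,0,0,0]}'
python3 - <<'E'
from h import *
a,D=vision.grab_frame("top"); b,_=vision.grab_frame("side")
A=cv2.resize(a[130:250,222:347],None,fx=3.2,fy=3.2,interpolation=cv2.INTER_CUBIC);B=cv2.resize(b[200:320,280:405],None,fx=3.2,fy=3.2,interpolation=cv2.INTER_CUBIC)
cv2.imwrite("pics/crop9.png",np.hstack([A,B]))
E
```

```text
time: 26.83
position: [0.4917, -0.0274, 0.218]
tool_rot: [3.125, -0.005, 1.684]
force: [0.7, -0.8, 0.1]
gripper_width: 0.0001
grasp_force: 0.0
time: 27.42
position: [0.4887, -0.2312, 0.2116]
tool_rot: [3.138, 0.005, 1.679]
force: [-0.1, 0.2, -0.6]
gripper_width: 0.0002
grasp_force: 0.0
```

View pics/crop9.png

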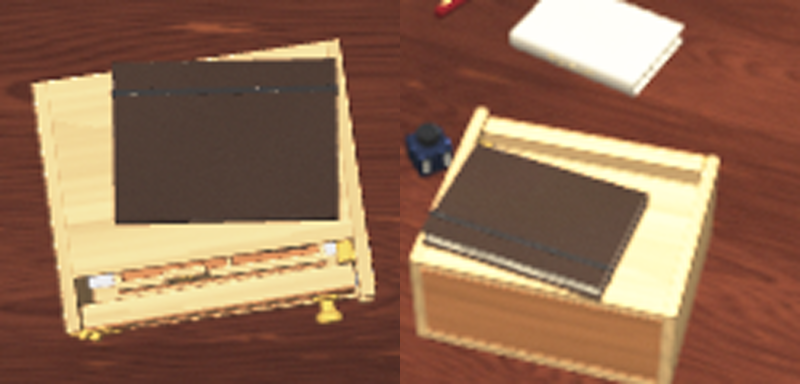

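The door lies flush in the front with its knob at crop (328,312), it stays shut with the robot clear, and the tray is home. Handing in.

```bash
python3 -c "from rig import close_job;print(close_job())"
```

```text
the job is handed in; nothing more can be done
None
```

The ink bottle stands in its well, the tray is pushed home to its stop, and the door is latched and staying shut by itself; I handed the job in at about 27.5 s, and the interface returned no verdict.

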